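# Set the tall sample stand on the photo plinth

## Robot

A 7-joint arm with a two-finger parallel gripper is mounted at the origin on the work surface. World frame = base frame: x ahead of the robot, y to its left, z up, the work surface at z = 0. Lengths are in m, angles in rad, forces in N, time in s.
With the tool pointing down it reaches from about 0.425 to 0.875 m from the base axis. Payload 4.7 kg.
Tool frame: the origin (TCP) lies on the centre line of the jaws, within the pads' length; the fingertips stand 8 mm ahead of it and the grasp point (between the pads) lies 11 mm behind it; z points along the fingers, y is the line along which they close (so a half turn about z gives the same grasp; the last joint's range is limited). The gripper opens to 87 mm and grips with 3 to 60 N. Pads are 19 mm wide; open, the fingers measure 117 mm over their backs; the gripper's body (75 mm by 190 mm) begins 51 mm behind the grasp point.
Start: joints at [-1.287, 0.321, -0.07, 1.45, 0.023, 1.371, -0.057], TCP at [0.173, 0.626, 0.231] pointing down, gripper open.
Joint ranges: [-2.86, 2.86], [-0.3, 2.09], [-1.38, 1.24], [0.06, 2.45], [-1.56, 4.7], [0.09, 2.05], [-2.69, 2.69]. Speed limits (rad/s): [2.57, 2.57, 3.14, 3.14, 3.14, 3.14, 3.14].

## Interface

Orientations are given as a unit quaternion [x, y, z, w].
In Python, from plant import * gives the robot as it stands. The module is installed in compiled form; this text tells all that it offers.
- The arm moves only by the shell command python3 -m creep 'ROWS' [OPENING] [FORCE]. ROWS is JSON, a list of rows, each an object of numbers: "x", "y", "z": the shift along the tool's x, y, z in mm; "wx", "wy", "wz": the turn, a rotation vector about the tool's x, y, z in rad. A call has 1 to 5 rows; each row is the pose to reach, as a shift and turn from the pose commanded when the call began, along the tool's axes at that moment; what a row does not reach only later rows make up. A row lasts 1/12 s, in which the tool goes at most 41.7 mm and 7.16 degrees, less where a joint would pass 70% of its speed; a pose out of reach is approached as far as the arm can. A call with a gripper value outside its range is refused whole. OPENING is the opening, from 0 (shut) to 1 (fully open), set as the call begins (- or left out, the last holds). The fingers move at their own pace and stop on an object; FORCE is the grip in N (left out, the last holds). Time passes only in rows, so rows that repeat a pose let the fingers close. It gives the time, the measured TCP pose, the force, the opening and the grip force at its end, in the units of the state.
- get_state(): the state, without advancing time (a new reading comes with each control period).
- read_camera(name): name is "scene" or "top" or "wrist"; returns a dict with "frame" (384x512x3 uint8, red, green, blue), "depth" (384x512 float32, m along the optical axis (not along the pixel's ray), 0 where there is no reading), "mtx" (3x3 intrinsics, pixels), "T" (4x4, takes a point from camera to world coordinates). Camera axes: x right, y up, looking along -z (the intrinsics and any distortion apply to the point x, -y, -z); pixel columns grow to the right and rows downward; lengths in m; the calibration is good to about 2 mm. A picture is of the moment at which its call begins.
- finish_job(): hands the job in; it is judged then, once.
The state is a dict: "time_s": time; "joints": joint angles; "qvel": joint speeds; "joint_efforts": joint torques, N m; "ee_pos": TCP position; "tcp_rot": TCP orientation; "force": force on the tool from outside, world axes, zero at the start; "wrist_torque": the same for the moment, N m; "opening": opening from 0.0 (shut) to 1.0 (fully open); "gripper_force": force on a finger pad.
Only numpy, scipy, OpenCV 4.12 (cv2) and the standard library are available. Lean on these libraries where they do the work, as an engineer would, in place of code of your own. Each camera call takes 0.05 s, during which the arm holds its last target. There are 200 camera calls.

## Task

Pick up the tall sample stand, the tallest of the three stands that carry a ridged phone case, and set it upright on the wooden photo plinth for its picture: foot in the marked square in the middle, the case's broad side parallel to the plinth's long sides (either way round). It is top-heavy on a small foot, so hold it by the case near the top, carry it slowly without letting it tip, and put it down rather than drop it. Leave the two short stands standing where they are.

Things in the scene. Friction and masses are not known exactly. Their poses are not given: they have to be found in the camera images.
- tall_center (a point): Tall loose stand, 0.2 kg, 250 mm tall: foot 56 x 56 x 5 mm, 8 mm post, then an upright grey case 70 mm wide (y), 12 mm thick (x), from 110 to 250 mm above the underside. Point: on its axis half-way up (125 mm). z up. Ridges 7 mm proud on the -x face of the case's lower 91 mm; the top 49 mm is plain: pinch there across the thickness, from above. It tips over beyond about 13 degrees.
- short_a_center (a point): Short sample stand, a bystander: same foot and same grey ridged case, but the post is only 30 mm, 175 mm tall in all. The point is half-way up, 87.5 mm above the underside. Axes as for the tall stand.
- short_b_center (a point): The other short stand, a bystander, identical: 175 mm tall, point 87.5 mm above the underside. The three stands are in any order, 0.5 to 0.7 m ahead, in the middle and right of the bench. Loose clutter nearer the robot than the stands (phone, roll of tape, screwdriver) is under 45 mm high.
- plinth_top (a point): Photo plinth, fixed to the bench on the left: a wooden slab 120 x 180 mm, 20 mm high, with a thin black outlined square of 74 mm in the middle of its top. Point: the middle of the top surface, 20 mm above the bench. z up, y along the long (180 mm) sides, x along the short sides.
There are look-alikes about, which are no part of the job. Of the things shaped like the part that bears plinth_top, the wooden one is meant.

How it is judged:
At the end, for the whole second after the job is handed in: The tall stand is on the plinth, standing on its foot, upright within 6 degrees and at rest, its axis within 20 mm of the middle of the plinth, its broad side parallel to the plinth's long sides within 15 degrees (either way round); both short stands stand upright within 30 mm of where they were (horizontal distance between tall_center and plinth_top below 0.02 m and z of tall_center in the frame of plinth_top between 0.115 and 0.135 m and angle between each of tall_center, short_a_center, short_b_center's own z axis and vertical below 0.1 rad and angle between the x axis of tall_center and the x axis of plinth_top, either way round below 0.26 rad and linear speed of tall below 0.02 m/s and distance of each of short_a_center, short_b_center from where it was at the start of the episode below 0.03 m); the robot touches nothing.
It fails at once if the tall stand tips over: it leans more than 25 degrees (angle between tall_center's own z axis and vertical above 0.44 rad).
It fails at once if the tall stand is swung or dropped: it moves faster than 0.7 m/s (linear speed of tall above 0.7 m/s).
It fails at once if a short stand is knocked: it leans more than 25 degrees (angle between any of short_a_center, short_b_center's own z axis and vertical above 0.44 rad).
It also fails if it takes over 54 s, if anything falls off the work surface, if the arm or the gripper's body presses on something with over 40 N, if the wrist force passes 120 N, or if a joint passes its speed limit or range.

## Working session

There is one attempt and no reset: what is moved stays moved. The work goes in short steps, Python scripts to look and compute and a shell command to move; the robot and the scene stay as the last step left them, time stands still between calls to the robot, and variables do not carry over. Pictures are saved under pics/ and viewed, at most 10 in all, crops included, and the job is handed in when it is done.

```bash
mkdir -p pics; cat > h.py <<'E'
from plant import *
import numpy as np, cv2
from scipy.spatial.transform import Rotation as R
def cloud(c):
    d=c["depth"];v,u=np.mgrid[0:d.shape[0],0:d.shape[1]];K=c["mtx"]
    x=(u-K[0,2])/K[0,0]*d;y=(v-K[1,2])/K[1,1]*d
    P=np.stack([x,-y,-d],-1)@c["T"][:3,:3].T+c["T"][:3,3]
    P[d==0]=np.nan
    return P
E
python3 - <<'E'
from h import *
for n in("scene","top"):
    c=read_camera(n);np.savez(f"pics/{n}0.npz",**c);cv2.imwrite(f"pics/{n}0.png",c["frame"][...,::-1])
    print(c["T"].round(3))
a=[cv2.imread(f"pics/{n}0.png") for n in("scene","top")]
cv2.imwrite("pics/both0.png",cv2.resize(np.vstack(a),(450*512*2//900 if 0 else 400,600)))
s=get_state();print(s)
E
```

```text
[[-0.333 -0.702  0.629  1.33 ]
 [ 0.943 -0.237  0.234  0.281]
 [-0.016  0.671  0.741  1.086]
 [ 0.     0.     0.     1.   ]]
[[ 0.02   0.989 -0.147  0.295]
 [-1.     0.018 -0.017 -0.035]
 [-0.014  0.148  0.989  1.255]
 [ 0.     0.     0.     1.   ]]
{'time_s': 0.1, 'joints': array([-1.28692189,  0.32174827, -0.07010218,  1.4515487 ,  0.02261668,
        1.37076888, -0.05689896]), 'qvel': array([-1.79208083e-03, -2.34128973e-03,  1.85135532e-05, -3.74322455e-03,
        1.50742557e-03, -6.55532980e-04,  4.11489245e-04]), 'joint_efforts': array([-3.89736942e-04, -4.92570484e+01, -4.05877680e-01, -3.13398921e+01,
       -6.41640695e-02,  3.94871179e-02,  6.27074746e-05]), 'ee_pos': array([0.17314968, 0.62602658, 0.22957355]), 'tcp_rot': array([ 1.34454381e-01,  9.90919426e-01, -8.40677576e-04, -6.25277784e-05]), 'force': array([-0.12834809,  0.14130233, -1.19278063]), 'wrist_torque': array([-0.0472346 ,  0.02008389,  0.0694923 ]), 'gripper_force': 0.0, 'opening': 0.9974960267889323}
```

View pics/scene0.png

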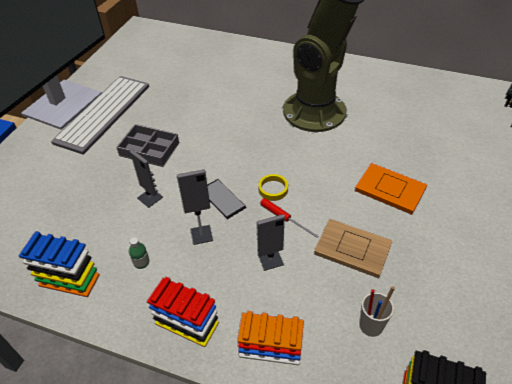

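View pics/top0.png

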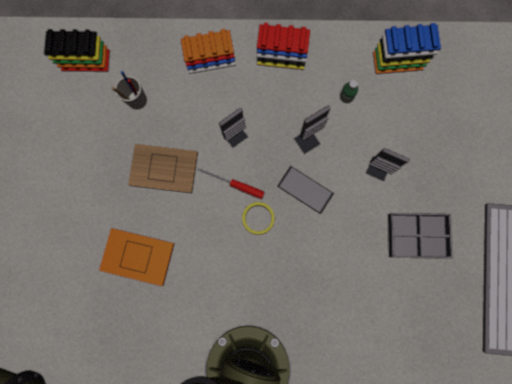

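Scene picture: there are three stands, at (147,178), (195,205) and (270,240). The middle one shows a long post, so it should be the tall one. The plinths are wooden at (353,247) and orange at (391,187); the wooden one is meant. I'll check heights from depth and confirm in a crop.

```bash
python3 - <<'E'
from h import *
for n in("scene","top"):
    c=dict(np.load(f"pics/{n}0.npz"));P=cloud(c)
    g=c["frame"].astype(int)
    z=P[...,2]
    m=(z>0.1)&(z<0.3)&(P[...,0]>.35)&(P[...,0]<.8)&(P[...,1]<.25)&(P[...,1]>-.5)
    k,l,st,ce=cv2.connectedComponentsWithStats(m.astype(np.uint8))
    for i in range(1,k):
        if st[i,4]<40: continue
        Q=P[l==i];zt=np.percentile(Q[:,2],98);T=Q[Q[:,2]>zt-.05]
        r=cv2.minAreaRect((T[:,:2]*1000).astype(np.float32))
        print(n,ce[i].round(),st[i,4],"ztop",zt.round(3),"rect mm",np.round(r[0],1),np.round(r[1],1),round(r[2],1))
        T=Q[Q[:,2]>zt-.006]; r=cv2.minAreaRect((T[:,:2]*1000).astype(np.float32))
        print("   topslice",len(T),np.round(r[0],1),np.round(r[1],1),round(r[2],1))
    m=(z>0.012)&(z<0.03)&(P[...,0]>.3)&(P[...,0]<.75)&(P[...,1]<.45)&(P[...,1]>.03)
    k,l,st,ce=cv2.connectedComponentsWithStats(m.astype(np.uint8))
    for i in range(1,k):
        if st[i,4]<300: continue
        Q=P[l==i];r=cv2.minAreaRect((Q[:,:2]*1000).astype(np.float32))
        print(n,"plinth",ce[i].round(),g[l==i].mean(0).round(),np.median(Q[:,2]).round(3),np.round(r[0],1),np.round(r[1],1),round(r[2],1))
f=cv2.imread("pics/scene0.png")[130:290,110:400];cv2.imwrite("pics/crop0.png",cv2.resize(f,(783,432),interpolation=cv2.INTER_CUBIC))
E
```

```text
scene [141. 165.] 359 ztop 0.176 rect mm [ 550.7 -356.5] [71.  13.6] 68.1
   topslice 80 [ 550.7 -356.1] [67.3 13.5] 68.1
scene [193. 191.] 1139 ztop 0.25 rect mm [ 625.9 -155.3] [17.9 69.9] 32.8
   topslice 124 [ 626.  -155.2] [16.9 69.7] 34.7
scene [270. 228.] 580 ztop 0.176 rect mm [641.5  52.6] [16.7 70.5] 36.9
   topslice 118 [641.6  51.2] [15.2 67.4] 36.4
scene plinth [390. 195.] [192.  93.   2.] 0.019 [326.6 305. ] [184.8  68.5] 84.3
scene plinth [353. 247.] [157. 122.  83.] 0.019 [538.8 250.7] [180.3 126.8] 83.7
top [314. 123.] 539 ztop 0.253 rect mm [ 624.  -155.2] [13.3 69.9] 33.6
   topslice 130 [ 623.6 -155.2] [11.9 68.5] 32.9
top [231. 121.] 380 ztop 0.178 rect mm [638.5  52.2] [13.7 69.2] 37.4
   topslice 116 [638.8  52.1] [12.6 68.2] 38.5
top [391. 159.] 424 ztop 0.178 rect mm [ 548.1 -356.6] [69.5 14.1] 66.2
   topslice 117 [ 547.6 -356.5] [69.3 12.2] 67.7
top plinth [162. 168.] [113.  87.  64.] 0.02 [536.1 251.1] [181.8 121.3] 84.3
top plinth [135. 243.] [142.  84.  32.] 0.02 [314.4 305.3] [180.2  65.3] 77.9
```

View pics/crop0.png

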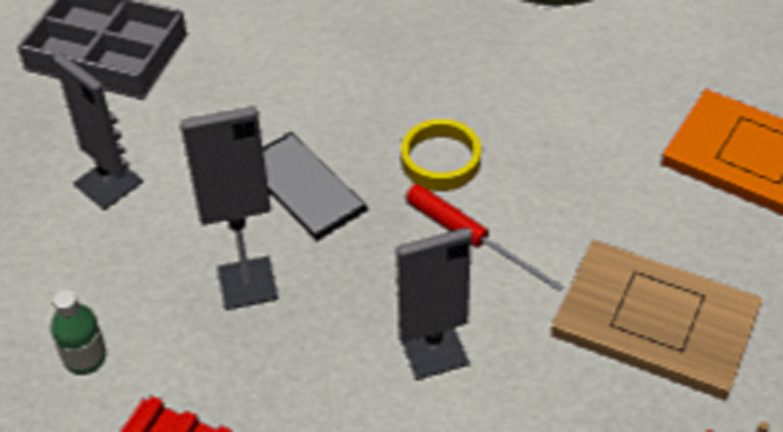

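Crop: the stand at (225,165) has the long post, and depth puts its top at 0.25 m (the others are at 0.176), so it is the tall stand. The wooden slab at (655,310) is the plinth. I'm starting the move with a helper that converts world targets to tool axes.

```bash
cat > go.py <<'E'
import sys
from h import *
# args: x y z yaw(deg of tool y axis, mod 180), tool down -> shift mm / rotvec in tool axes
x,y,z,a=map(float,sys.argv[1:5]);s=get_state()
r=R.from_quat(s["tcp_rot"]);M=r.as_matrix()
best=None
for k in(0,180):
    t=np.deg2rad(a+k);Y=np.array([np.cos(t),np.sin(t),0]);Z=np.array([0,0,-1.]);X=np.cross(Y,Z)
    w=(r.inv()*R.from_matrix(np.c_[X,Y,Z])).as_rotvec()
    if best is None or np.linalg.norm(w)<np.linalg.norm(best): best=w
print("shift mm",(M.T@(np.array([x,y,z])-s["ee_pos"])*1000).round(1),"rot",best.round(4))
E
python3 go.py .42 .30 .31 50; python3 go.py .624 -.155 .31 33.3
```

```text
shift mm [-324.8 -248.6  -80. ] rot [-0.0016  0.0005  0.4284]
shift mm [-642.7 -632.8  -79.3] rot [-1.600e-03  7.000e-04  7.199e-01]
```

```bash
python3 -m creep '[{"z":-40},{"z":-80},{"x":-32,"y":-25,"z":-80},{"x":-64,"y":-50,"z":-80,"wz":0.1},{"x":-96,"y":-75,"z":-80,"wz":0.2}]' 1; python3 go.py .45 .28 .31 55
```

```text
shift mm [-359.1 -259.9  -80. ] rot [-0.0016  0.0004  0.3411]invalid input
```

```bash
python3 -m creep '[{"z":-40},{"z":-80},{"x":-32,"y":-25,"z":-80},{"x":-64,"y":-50,"z":-80,"wz":0.1},{"x":-96,"y":-75,"z":-80,"wz":0.2}]'; python3 go.py .45 .28 .31 55
```

```text
shift mm [-359.1 -259.9  -80. ] rot [-0.0016  0.0004  0.3411]invalid input
```

Probably every key must be present in each row.

```bash
python3 -m creep '[{"x":0,"y":0,"z":-40,"wx":0,"wy":0,"wz":0},{"x":0,"y":0,"z":-80,"wx":0,"wy":0,"wz":0},{"x":-32,"y":-25,"z":-80,"wx":0,"wy":0,"wz":0},{"x":-64,"y":-50,"z":-80,"wx":0,"wy":0,"wz":0.1},{"x":-96,"y":-75,"z":-80,"wx":0,"wy":0,"wz":0.2}]'; python3 go.py .45 .28 .31 55
```

```text
time_s: 0.52
ee_pos: [0.2462, 0.5279, 0.3108]
tcp_rot: [0.234, 0.972, 0.0, 0.0]
force: [1.0, -0.2, -0.7]
opening: 0.999
gripper_force: 0.0
shift mm [-294.3 -127.9    0.7] rot [ 0.0008 -0.      0.1383]
```

```bash
python3 -m creep '[{"x":-38,"y":-16,"z":0,"wx":0,"wy":0,"wz":0.03},{"x":-76,"y":-33,"z":0,"wx":0,"wy":0,"wz":0.06},{"x":-114,"y":-50,"z":0,"wx":0,"wy":0,"wz":0.09},{"x":-152,"y":-66,"z":0,"wx":0,"wy":0,"wz":0.12},{"x":-190,"y":-83,"z":0,"wx":0,"wy":0,"wz":0.14}]'; python3 go.py .624 -.155 .31 33.3
```

```text
time_s: 0.93
ee_pos: [0.3784, 0.3667, 0.3103]
tcp_rot: [0.301, 0.954, -0.0, -0.0]
force: [1.1, -0.4, 1.1]
opening: 1.001
gripper_force: 0.0
shift mm [-5.004e+02 -2.864e+02  3.000e-01] rot [-1.000e-04 -2.000e-04  3.786e-01]
```

```bash
python3 -m creep '[{"x":-34,"y":-20,"z":0,"wx":0,"wy":0,"wz":0.05},{"x":-68,"y":-40,"z":0,"wx":0,"wy":0,"wz":0.1},{"x":-102,"y":-60,"z":0,"wx":0,"wy":0,"wz":0.15},{"x":-136,"y":-80,"z":0,"wx":0,"wy":0,"wz":0.2},{"x":-170,"y":-98,"z":0,"wx":0,"wy":0,"wz":0.25}]'; python3 go.py .624 -.155 .31 33.3
```

```text
time_s: 1.35
ee_pos: [0.4611, 0.1886, 0.3104]
tcp_rot: [0.418, 0.908, 0.0, -0.0]
force: [1.1, 0.2, -0.5]
opening: 1.0
gripper_force: 0.0
shift mm [-3.67e+02 -9.98e+01  3.00e-01] rot [-1.00e-04 -3.00e-04  1.27e-01]
```

```bash
python3 -m creep '[{"x":-38,"y":-10,"z":0,"wx":0,"wy":0,"wz":0.03},{"x":-76,"y":-20,"z":0,"wx":0,"wy":0,"wz":0.06},{"x":-114,"y":-30,"z":0,"wx":0,"wy":0,"wz":0.09},{"x":-152,"y":-40,"z":0,"wx":0,"wy":0,"wz":0.12},{"x":-190,"y":-50,"z":0,"wx":0,"wy":0,"wz":0.12}]'; python3 go.py .624 -.155 .31 33.3
```

```text
time_s: 1.77
ee_pos: [0.5473, 0.0125, 0.3105]
tcp_rot: [0.471, 0.882, 0.0, -0.0]
force: [-0.5, 0.5, 0.5]
opening: 1.002
gripper_force: 0.0
shift mm [-181.9  -29.4    0.4] rot [ 0.0003 -0.0003  0.0088]
```

```bash
python3 -m creep '[{"x":-36,"y":-6,"z":0,"wx":0,"wy":0,"wz":0},{"x":-72,"y":-12,"z":0,"wx":0,"wy":0,"wz":0},{"x":-90,"y":-15,"z":0,"wx":0,"wy":0,"wz":0},{"x":-100,"y":-16,"z":0,"wx":0,"wy":0,"wz":0},{"x":-100,"y":-16,"z":0,"wx":0,"wy":0,"wz":0}]'
python3 - <<'E'
from h import *
c=read_camera("wrist");cv2.imwrite("pics/w1.png",c["frame"][...,::-1]);P=cloud(c)
z=P[...,2];T=P[(z>.235)&(z<.262)&(np.hypot(P[...,0]-.624,P[...,1]+.155)<.08)]
print(len(T))
if len(T)>20:
    r=cv2.minAreaRect((T[:,:2]*1000).astype(np.float32));print(r,np.median(T[:,2]))
E
python3 go.py .624 -.155 .31 33.3
```

```text
time_s: 2.18
ee_pos: [0.5895, -0.08, 0.3099]
tcp_rot: [0.472, 0.881, -0.001, -0.0]
force: [0.2, 0.9, 0.4]
opening: 1.003
gripper_force: 0.0
509
((618.2417602539062, -142.2471160888672), (11.613394737243652, 25.966060638427734), 33.227352142333984) 0.24965065907954004
shift mm [-83.6 -14.2  -0.1] rot [-0.0009 -0.0009  0.0087]
```

View pics/w1.png

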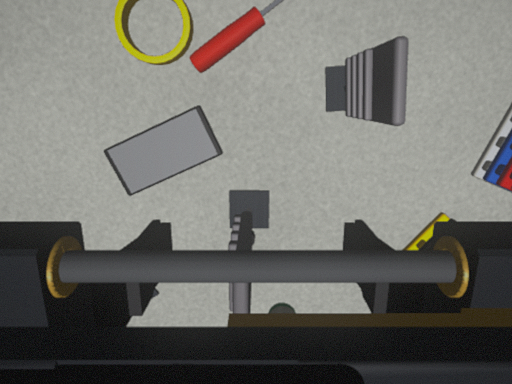

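Wrist view: the case top runs along column ~240 between the jaws, with the ridges on its left. The measured yaw of 33° is confirmed.

```bash
python3 -m creep '[{"x":-28,"y":-4,"z":0,"wx":0,"wy":0,"wz":0.009},{"x":-56,"y":-9,"z":0,"wx":0,"wy":0,"wz":0.009},{"x":-76,"y":-12,"z":0,"wx":0,"wy":0,"wz":0.009},{"x":-83,"y":-13,"z":0,"wx":0,"wy":0,"wz":0.009},{"x":-83,"y":-13,"z":0,"wx":0,"wy":0,"wz":0.009}]'
python3 go.py .625 -.1545 .217 33.3
```

```text
time_s: 2.65
ee_pos: [0.6249, -0.1534, 0.3101]
tcp_rot: [0.475, 0.88, -0.0, -0.0]
force: [-0.5, 0.6, 0.6]
opening: 0.997
gripper_force: 0.0
shift mm [-1.  -0.4 93.1] rot [-0.0006 -0.0008  0.0005]
```

```bash
python3 -m creep '[{"x":-1,"y":0,"z":20,"wx":0,"wy":0,"wz":0},{"x":-1,"y":0,"z":45,"wx":0,"wy":0,"wz":0},{"x":-1,"y":0,"z":70,"wx":0,"wy":0,"wz":0},{"x":-1,"y":0,"z":88,"wx":0,"wy":0,"wz":0},{"x":-1,"y":0,"z":93,"wx":0,"wy":0,"wz":0}]'
python3 - <<'E'
from h import *
for n in("wrist","scene"):
    c=read_camera(n);P=cloud(c);z=P[...,2]
    cv2.imwrite(f"pics/{n}2.png",c["frame"][...,::-1])
    if n=="wrist":
        T=P[(z>.235)&(z<.256)&(np.hypot(P[...,0]-.624,P[...,1]+.155)<.03)]
        s=get_state();M=R.from_quat(s["tcp_rot"]).as_matrix();Q=(T-s["ee_pos"])@M*1000
        if len(T):print(len(T),np.percentile(Q,[2,50,98],axis=0).round(1))
        cv2.imwrite("pics/w2.png",c["frame"][...,::-1])
E
```

```text
time_s: 3.07
ee_pos: [0.6237, -0.1502, 0.2141]
tcp_rot: [0.473, 0.881, 0.0, -0.003]
force: [-0.7, 1.4, 0.3]
opening: 1.0
gripper_force: 0.0
1808 [[-11.6  -6.4 -36.3]
 [ 14.6  -0.4 -34.9]
 [ 26.    5.3 -31.5]]
```

View pics/w2.png

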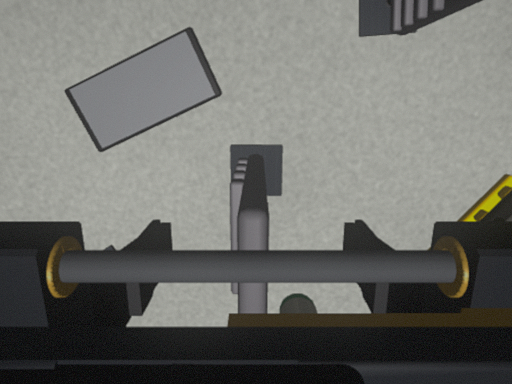

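The jaws straddle the plain top of the case, centred within 0.5 mm (columns ~240–268). Closing in two stages.

```bash
python3 -m creep '[{"x":0,"y":0,"z":0,"wx":0,"wy":0,"wz":0},{"x":0,"y":0,"z":0,"wx":0,"wy":0,"wz":0},{"x":0,"y":0,"z":0,"wx":0,"wy":0,"wz":0},{"x":0,"y":0,"z":0,"wx":0,"wy":0,"wz":0},{"x":0,"y":0,"z":0,"wx":0,"wy":0,"wz":0}]' 0.2 10; python3 -m creep '[{"x":0,"y":0,"z":0,"wx":0,"wy":0,"wz":0},{"x":0,"y":0,"z":0,"wx":0,"wy":0,"wz":0},{"x":0,"y":0,"z":0,"wx":0,"wy":0,"wz":0},{"x":0,"y":0,"z":0,"wx":0,"wy":0,"wz":0},{"x":0,"y":0,"z":0,"wx":0,"wy":0,"wz":0}]' 0 20
```

```text
time_s: 3.58
ee_pos: [0.6258, -0.1548, 0.2183]
tcp_rot: [0.475, 0.88, 0.0, 0.001]
force: [0.0, -0.6, -0.8]
opening: 0.706
gripper_force: 0.0
time_s: 4.0
ee_pos: [0.6254, -0.1547, 0.2175]
tcp_rot: [0.475, 0.88, 0.0, -0.0]
force: [-0.4, 0.6, 0.2]
opening: 0.325
gripper_force: 0.0
```

```bash
python3 -m creep '[{"x":0,"y":0,"z":0,"wx":0,"wy":0,"wz":0},{"x":0,"y":0,"z":0,"wx":0,"wy":0,"wz":0},{"x":0,"y":0,"z":0,"wx":0,"wy":0,"wz":0},{"x":0,"y":0,"z":0,"wx":0,"wy":0,"wz":0},{"x":0,"y":0,"z":0,"wx":0,"wy":0,"wz":0}]' 0 20; python3 -m creep '[{"x":0,"y":0,"z":0,"wx":0,"wy":0,"wz":0},{"x":0,"y":0,"z":0,"wx":0,"wy":0,"wz":0},{"x":0,"y":0,"z":0,"wx":0,"wy":0,"wz":0},{"x":0,"y":0,"z":0,"wx":0,"wy":0,"wz":0},{"x":0,"y":0,"z":0,"wx":0,"wy":0,"wz":0}]' 0 45
```

```text
time_s: 4.42
ee_pos: [0.6254, -0.1547, 0.2175]
tcp_rot: [0.475, 0.88, -0.0, -0.0]
force: [-0.2, -0.4, 0.7]
opening: 0.141
gripper_force: 20.0
time_s: 4.83
ee_pos: [0.6254, -0.1546, 0.2175]
tcp_rot: [0.474, 0.88, -0.0, -0.0]
force: [0.9, -0.2, -0.6]
opening: 0.134
gripper_force: 45.0
```

```bash
python3 -m creep '[{"x":0,"y":0,"z":-2,"wx":0,"wy":0,"wz":0},{"x":0,"y":0,"z":-6,"wx":0,"wy":0,"wz":0},{"x":0,"y":0,"z":-12,"wx":0,"wy":0,"wz":0},{"x":0,"y":0,"z":-18,"wx":0,"wy":0,"wz":0},{"x":0,"y":0,"z":-24,"wx":0,"wy":0,"wz":0}]'; python3 -m creep '[{"x":0,"y":0,"z":-8,"wx":0,"wy":0,"wz":0},{"x":0,"y":0,"z":-18,"wx":0,"wy":0,"wz":0},{"x":0,"y":0,"z":-28,"wx":0,"wy":0,"wz":0},{"x":0,"y":0,"z":-36,"wx":0,"wy":0,"wz":0},{"x":0,"y":0,"z":-41,"wx":0,"wy":0,"wz":0}]'
python3 - <<'E'
from h import *
c=read_camera("scene");cv2.imwrite("pics/s3.png",cv2.resize(c["frame"][80:290,100:400,::-1],(780,546),interpolation=cv2.INTER_CUBIC))
E
python3 go.py .50 .05 .282 10
```

```text
time_s: 5.25
ee_pos: [0.6256, -0.1547, 0.2424]
tcp_rot: [0.474, 0.88, 0.0, 0.0]
force: [0.1, 0.0, -2.7]
opening: 0.135
gripper_force: 45.0
time_s: 5.67
ee_pos: [0.6259, -0.1549, 0.2845]
tcp_rot: [0.474, 0.88, 0.0, 0.001]
force: [-0.2, -0.4, -2.8]
opening: 0.135
gripper_force: 45.0
shift mm [240.6   7.3   2.5] rot [0.0026 0.0015 0.4075]
```

View pics/s3.png

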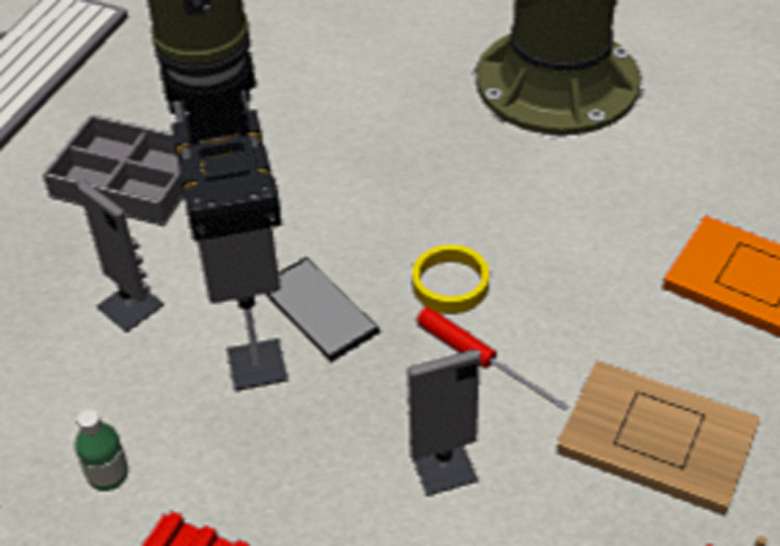

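The stand (case at (240,265), foot at (257,365)) hangs upright in the jaws, clear of the bench. Carrying it around the front of the short stand.

```bash
python3 -m creep '[{"x":3,"y":0,"z":0,"wx":0,"wy":0,"wz":0},{"x":9,"y":0,"z":0,"wx":0,"wy":0,"wz":0},{"x":18,"y":0,"z":0,"wx":0,"wy":0,"wz":0},{"x":30,"y":1,"z":0,"wx":0,"wy":0,"wz":0},{"x":42,"y":1,"z":0,"wx":0,"wy":0,"wz":0}]'; python3 -m creep '[{"x":14,"y":0,"z":0,"wx":0,"wy":0,"wz":0},{"x":28,"y":1,"z":0,"wx":0,"wy":0,"wz":0},{"x":42,"y":1,"z":0,"wx":0,"wy":0,"wz":0},{"x":56,"y":2,"z":0,"wx":0,"wy":0,"wz":0},{"x":70,"y":2,"z":0,"wx":0,"wy":0,"wz":0}]'; python3 -m creep '[{"x":14,"y":0,"z":0,"wx":0,"wy":0,"wz":0},{"x":28,"y":1,"z":0,"wx":0,"wy":0,"wz":0},{"x":42,"y":1,"z":0,"wx":0,"wy":0,"wz":0},{"x":56,"y":2,"z":0,"wx":0,"wy":0,"wz":0},{"x":70,"y":2,"z":0,"wx":0,"wy":0,"wz":0}]'; python3 go.py .50 .07 .282 10;python3 go.py .5375 .251 .282 -6
```

```text
time_s: 6.13
ee_pos: [0.6023, -0.1174, 0.282]
tcp_rot: [0.474, 0.88, 0.0, -0.001]
force: [-0.1, 0.4, -1.7]
opening: 0.137
gripper_force: 45.0
time_s: 6.55
ee_pos: [0.5653, -0.0573, 0.2825]
tcp_rot: [0.474, 0.881, 0.0, -0.0]
force: [0.0, 1.1, -1.4]
opening: 0.134
gripper_force: 45.0
time_s: 6.97
ee_pos: [0.5283, 0.002, 0.2825]
tcp_rot: [0.474, 0.881, 0.0, -0.0]
force: [0.2, -0.4, -1.8]
opening: 0.135
gripper_force: 45.0
shift mm [72.3 13.8  0.5] rot [ 3.000e-04 -7.000e-04  4.092e-01]
shift mm [202.7 144.9   0.7] rot [ 2.000e-04 -8.000e-04  6.885e-01]
```

```bash
python3 -m creep '[{"x":14,"y":1,"z":0,"wx":0,"wy":0,"wz":0.02},{"x":28,"y":3,"z":0,"wx":0,"wy":0,"wz":0.05},{"x":42,"y":6,"z":0,"wx":0,"wy":0,"wz":0.09},{"x":55,"y":10,"z":0,"wx":0,"wy":0,"wz":0.13},{"x":66,"y":15,"z":0,"wx":0,"wy":0,"wz":0.17}]';python3 go.py .5375 .251 .282 -6
```

```text
time_s: 7.38
ee_pos: [0.5043, 0.0654, 0.2826]
tcp_rot: [0.547, 0.837, 0.0, -0.0]
force: [0.8, 0.1, -2.9]
opening: 0.136
gripper_force: 45.0
shift mm [156.8 104.8   0.8] rot [-0.     -0.0011  0.5168]
```

```bash
python3 -m creep '[{"x":11,"y":7,"z":0,"wx":0,"wy":0,"wz":0.04},{"x":22,"y":15,"z":0,"wx":0,"wy":0,"wz":0.08},{"x":33,"y":22,"z":0,"wx":0,"wy":0,"wz":0.12},{"x":44,"y":30,"z":0,"wx":0,"wy":0,"wz":0.16},{"x":55,"y":37,"z":0,"wx":0,"wy":0,"wz":0.2}]';python3 go.py .5375 .251 .282 -6
```

```text
time_s: 7.8
ee_pos: [0.5167, 0.1304, 0.2826]
tcp_rot: [0.628, 0.778, 0.0, -0.0]
force: [0.2, -0.2, -2.6]
opening: 0.136
gripper_force: 45.0
shift mm [113.6  45.7   0.7] rot [ 1.000e-04 -6.000e-04  3.163e-01]
```

```bash
python3 -m creep '[{"x":12,"y":5,"z":0,"wx":0,"wy":0,"wz":0.04},{"x":24,"y":10,"z":0,"wx":0,"wy":0,"wz":0.08},{"x":36,"y":15,"z":0,"wx":0,"wy":0,"wz":0.12},{"x":48,"y":20,"z":0,"wx":0,"wy":0,"wz":0.16},{"x":60,"y":25,"z":0,"wx":0,"wy":0,"wz":0.2}]';python3 go.py .5375 .251 .282 -6
```

```text
time_s: 8.22
ee_pos: [0.5283, 0.1941, 0.2825]
tcp_rot: [0.703, 0.711, 0.0, -0.0]
force: [-0.5, -0.6, -2.2]
opening: 0.133
gripper_force: 45.0
shift mm [56.7  9.8  0.6] rot [-0.0003 -0.0003  0.1162]
```

```bash
python3 -m creep '[{"x":12,"y":2,"z":0,"wx":0,"wy":0,"wz":0.03},{"x":24,"y":4,"z":0,"wx":0,"wy":0,"wz":0.06},{"x":35,"y":6,"z":0,"wx":0,"wy":0,"wz":0.09},{"x":45,"y":8,"z":0,"wx":0,"wy":0,"wz":0.11},{"x":52,"y":9,"z":0,"wx":0,"wy":0,"wz":0.117}]'; python3 -m creep '[{"x":2,"y":0,"z":0,"wx":0,"wy":0,"wz":0},{"x":3,"y":0,"z":0,"wx":0,"wy":0,"wz":0},{"x":3,"y":0,"z":0,"wx":0,"wy":0,"wz":0},{"x":3,"y":0,"z":0,"wx":0,"wy":0,"wz":0},{"x":3,"y":0,"z":0,"wx":0,"wy":0,"wz":0}]';
python3 - <<'E'
from h import *
for n in("scene","top"):
    c=read_camera(n);P=cloud(c);z=P[...,2];cv2.imwrite(f"pics/{n}4.png",c["frame"][...,::-1])
    near=np.hypot(P[...,0]-.5375,P[...,1]-.251)<.06
    for lo,hi in((.055,.085),(.085,.155),(.16,.20),(.20,.27)):
        Q=P[near&(z>lo)&(z<hi)]
        if len(Q)>8:
            r=cv2.minAreaRect((Q[:,:2]*1000).astype(np.float32));print(n,lo,len(Q),np.round(r[0],1),np.round(r[1],1),round(r[2],1))
f=[cv2.resize(cv2.imread("pics/scene4.png")[130:300,260:430],(500,500)),]
cv2.imwrite("pics/s4.png",f[0])
E
python3 go.py .5375 .251 .241 -6
```

```text
time_s: 8.63
ee_pos: [0.5366, 0.2469, 0.2825]
tcp_rot: [0.743, 0.67, 0.0, -0.0]
force: [0.8, 0.8, -2.7]
opening: 0.134
gripper_force: 45.0
time_s: 9.05
ee_pos: [0.5383, 0.2469, 0.2827]
tcp_rot: [0.744, 0.669, 0.0, 0.0]
force: [-0.2, 0.1, -2.6]
opening: 0.133
gripper_force: 45.0
scene 0.055 374 [539.3 246.2] [56.1 60.7] 84.0
scene 0.085 58 [541.8 246.9] [8.  8.7] 17.4
scene 0.16 217 [545.2 246.1] [69.2 10.3] 87.7
scene 0.2 517 [544.3 245.5] [70.2 10.2] 84.8
top 0.055 326 [537.4 246.4] [56.8 57.2] 83.6
top 0.085 14 [534.5 244.3] [2.6 5.8] 38.8
top 0.16 56 [525.8 244.3] [16.1 67.7] 7.7
top 0.2 151 [525.  241.3] [16.5 63.4] 10.4
shift mm [ 3.7 -1.2 41.7] rot [ 0.0002 -0.0001 -0.0011]
```

View pics/s4.png

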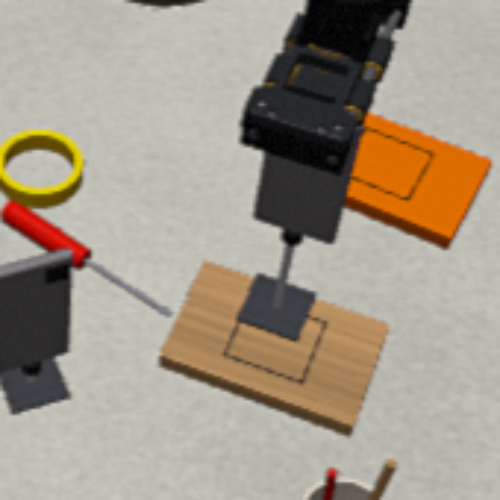

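The stand hangs above the plinth, foot at (278,305), square with the slab. Depth puts the foot about 4.5 mm short of the middle. Shifting that much and lowering.

```bash
python3 -m creep '[{"x":2,"y":-0.5,"z":3,"wx":0,"wy":0,"wz":0},{"x":4,"y":-1,"z":10,"wx":0,"wy":0,"wz":0},{"x":4.5,"y":-1,"z":18,"wx":0,"wy":0,"wz":0},{"x":4.5,"y":-1,"z":25,"wx":0,"wy":0,"wz":0},{"x":4.5,"y":-1,"z":30,"wx":0,"wy":0,"wz":0}]';python3 -m creep '[{"x":0,"y":0,"z":4,"wx":0,"wy":0,"wz":0},{"x":0,"y":0,"z":7,"wx":0,"wy":0,"wz":0},{"x":0,"y":0,"z":9,"wx":0,"wy":0,"wz":0},{"x":0,"y":0,"z":11,"wx":0,"wy":0,"wz":0},{"x":0,"y":0,"z":12,"wx":0,"wy":0,"wz":0}]';python3 -m creep '[{"x":0,"y":0,"z":0.5,"wx":0,"wy":0,"wz":0},{"x":0,"y":0,"z":1,"wx":0,"wy":0,"wz":0},{"x":0,"y":0,"z":1.5,"wx":0,"wy":0,"wz":0},{"x":0,"y":0,"z":2,"wx":0,"wy":0,"wz":0},{"x":0,"y":0,"z":2,"wx":0,"wy":0,"wz":0}]'
```

```text
time_s: 9.57
ee_pos: [0.5371, 0.2521, 0.2508]
tcp_rot: [0.743, 0.669, -0.001, -0.0]
force: [-0.1, -0.6, -2.3]
opening: 0.129
gripper_force: 45.0
time_s: 9.98
ee_pos: [0.5377, 0.2523, 0.2405]
tcp_rot: [0.743, 0.669, 0.0, 0.0]
force: [-0.6, 0.1, -2.7]
opening: 0.128
gripper_force: 45.0
time_s: 10.4
ee_pos: [0.5377, 0.2523, 0.2386]
tcp_rot: [0.743, 0.669, 0.0, -0.0]
force: [0.0, 0.6, -3.4]
opening: 0.135
gripper_force: 45.0
```

```bash
python3 -m creep '[{"x":0,"y":0,"z":0.5,"wx":0,"wy":0,"wz":0},{"x":0,"y":0,"z":1,"wx":0,"wy":0,"wz":0},{"x":0,"y":0,"z":1,"wx":0,"wy":0,"wz":0},{"x":0,"y":0,"z":1,"wx":0,"wy":0,"wz":0}]'; python3 -m creep '[{"x":0,"y":0,"z":0.5,"wx":0,"wy":0,"wz":0},{"x":0,"y":0,"z":0.5,"wx":0,"wy":0,"wz":0},{"x":0,"y":0,"z":0.5,"wx":0,"wy":0,"wz":0}]'
```

```text
time_s: 10.73
ee_pos: [0.5377, 0.2523, 0.2375]
tcp_rot: [0.743, 0.669, -0.0, -0.0]
force: [0.0, 1.0, -2.5]
opening: 0.134
gripper_force: 45.0
time_s: 10.98
ee_pos: [0.5377, 0.2524, 0.2374]
tcp_rot: [0.743, 0.669, 0.0, -0.0]
force: [-0.3, 0.2, -0.3]
opening: 0.134
gripper_force: 45.0
```

```bash
python3 -m creep '[{"x":0,"y":0,"z":0.4,"wx":0,"wy":0,"wz":0},{"x":0,"y":0,"z":0.4,"wx":0,"wy":0,"wz":0},{"x":0,"y":0,"z":0.4,"wx":0,"wy":0,"wz":0}]'
python3 - <<'E'
from h import *
c=read_camera("scene");P=cloud(c);z=P[...,2]
near=np.hypot(P[...,0]-.5375,P[...,1]-.251)<.06
for lo,hi in((.023,.045),(.04,.12),(.20,.225)):
    Q=P[near&(z>lo)&(z<hi)]
    if len(Q)>8:
        r=cv2.minAreaRect((Q[:,:2]*1000).astype(np.float32));print(lo,len(Q),np.round(r[0],1),np.round(r[1],1),round(r[2],1))
E
```

```text
time_s: 11.23
ee_pos: [0.5378, 0.2524, 0.2374]
tcp_rot: [0.743, 0.669, 0.0, -0.0]
force: [-1.9, -0.0, 3.3]
opening: 0.135
gripper_force: 45.0
0.023 293 [540.3 251.8] [ 97.5 117.7] 4.2
0.04 58 [541.6 251.9] [14.4  9.5] 65.1
0.2 79 [544.4 251.9] [68.4  7. ] 85.5
```

Contact is firm. Easing the grip, then opening gently.

```bash
python3 -m creep '[{"x":0,"y":0,"z":0,"wx":0,"wy":0,"wz":0},{"x":0,"y":0,"z":0,"wx":0,"wy":0,"wz":0},{"x":0,"y":0,"z":0,"wx":0,"wy":0,"wz":0}]' 0 4; python3 -m creep '[{"x":0,"y":0,"z":0,"wx":0,"wy":0,"wz":0},{"x":0,"y":0,"z":0,"wx":0,"wy":0,"wz":0},{"x":0,"y":0,"z":0,"wx":0,"wy":0,"wz":0},{"x":0,"y":0,"z":0,"wx":0,"wy":0,"wz":0},{"x":0,"y":0,"z":0,"wx":0,"wy":0,"wz":0}]' 0.6
python3 - <<'E'
from h import *
c=read_camera("scene");P=cloud(c);z=P[...,2];cv2.imwrite("pics/s5.png",cv2.resize(c["frame"][130:300,100:430,::-1],(780,402)))
c=read_camera("wrist");P=cloud(c);z=P[...,2];s=get_state();M=R.from_quat(s["tcp_rot"]).as_matrix()
T=P[(z>.255)&(z<.276)&(np.hypot(P[...,0]-.5375,P[...,1]-.252)<.03)]
if len(T):print(np.percentile((T-s["ee_pos"])@M*1000,[2,50,98],axis=0).round(1))
E
```

```text
time_s: 11.53
ee_pos: [0.538, 0.2525, 0.2374]
tcp_rot: [0.743, 0.669, 0.001, 0.0]
force: [-1.6, -0.8, 4.8]
opening: 0.136
gripper_force: 4.0
time_s: 11.95
ee_pos: [0.5376, 0.2523, 0.2363]
tcp_rot: [0.743, 0.669, -0.0, 0.0]
force: [0.4, -0.8, 0.2]
opening: 0.432
gripper_force: 0.0
[[-12.7 -25.4 -37.5]
 [ 10.8   1.1 -33.1]
 [ 28.8  24.7 -19.7]]
```

View pics/s5.png

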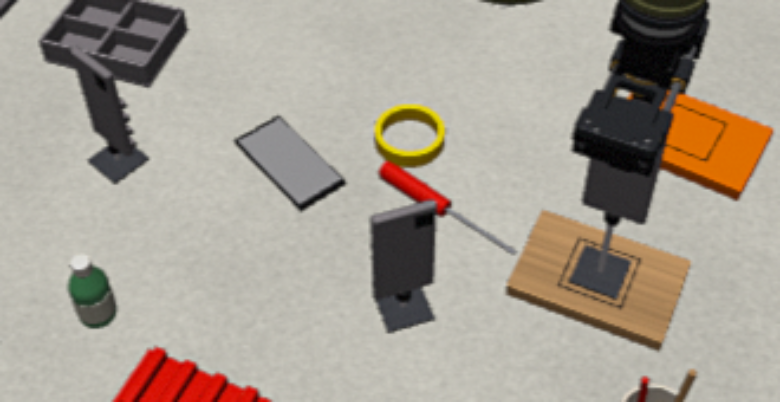

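The foot, at (600,270), sits in the middle of the marked square, and the stand is upright and free of the jaws. Opening fully, then withdrawing straight up.

```bash
python3 -m creep '[{"x":0,"y":0,"z":0,"wx":0,"wy":0,"wz":0},{"x":0,"y":0,"z":0,"wx":0,"wy":0,"wz":0},{"x":0,"y":0,"z":0,"wx":0,"wy":0,"wz":0},{"x":0,"y":0,"z":0,"wx":0,"wy":0,"wz":0},{"x":0,"y":0,"z":0,"wx":0,"wy":0,"wz":0}]' 0.9; python3 -m creep '[{"x":0,"y":0,"z":-5,"wx":0,"wy":0,"wz":0},{"x":0,"y":0,"z":-15,"wx":0,"wy":0,"wz":0},{"x":0,"y":0,"z":-30,"wx":0,"wy":0,"wz":0},{"x":0,"y":0,"z":-50,"wx":0,"wy":0,"wz":0},{"x":0,"y":0,"z":-75,"wx":0,"wy":0,"wz":0}]'; python3 -m creep '[{"x":0,"y":0,"z":-15,"wx":0,"wy":0,"wz":0},{"x":0,"y":0,"z":-25,"wx":0,"wy":0,"wz":0},{"x":0,"y":0,"z":-30,"wx":0,"wy":0,"wz":0},{"x":0,"y":0,"z":-30,"wx":0,"wy":0,"wz":0},{"x":0,"y":0,"z":-30,"wx":0,"wy":0,"wz":0}]'
python3 - <<'E'
from h import *
c=read_camera("scene");P=cloud(c);z=P[...,2];cv2.imwrite("pics/s6.png",cv2.resize(c["frame"][100:300,100:430,::-1],(780,473)))
near=np.hypot(P[...,0]-.5375,P[...,1]-.251)<.05
for lo,hi in((.04,.12),(.14,.2),(.22,.275)):
    Q=P[near&(z>lo)&(z<hi)];r=cv2.minAreaRect((Q[:,:2]*1000).astype(np.float32));print(lo,len(Q),np.round(r[0],1),np.round(r[1],1),round(r[2],1),Q[:,2].max())
E
```

```text
time_s: 12.47
ee_pos: [0.5377, 0.2523, 0.2367]
tcp_rot: [0.743, 0.669, 0.0, -0.0]
force: [0.5, 0.2, 0.5]
opening: 0.861
gripper_force: 0.0
time_s: 12.88
ee_pos: [0.5372, 0.2521, 0.3123]
tcp_rot: [0.743, 0.669, -0.001, -0.0]
force: [1.0, 0.4, 0.3]
opening: 0.895
gripper_force: 0.0
time_s: 13.3
ee_pos: [0.5375, 0.2522, 0.3411]
tcp_rot: [0.743, 0.669, -0.0, -0.0]
force: [0.8, -0.3, -0.7]
opening: 0.9
gripper_force: 0.0
0.04 60 [541.6 252.3] [12.2 10.1] 44.7 0.11961979665848765
0.14 466 [542.8 251. ] [70.2  9.8] 85.2 0.19989099008945654
0.22 537 [540.4 251.2] [70.2 16.2] 83.6 0.2730879027618749
```

View pics/s6.png

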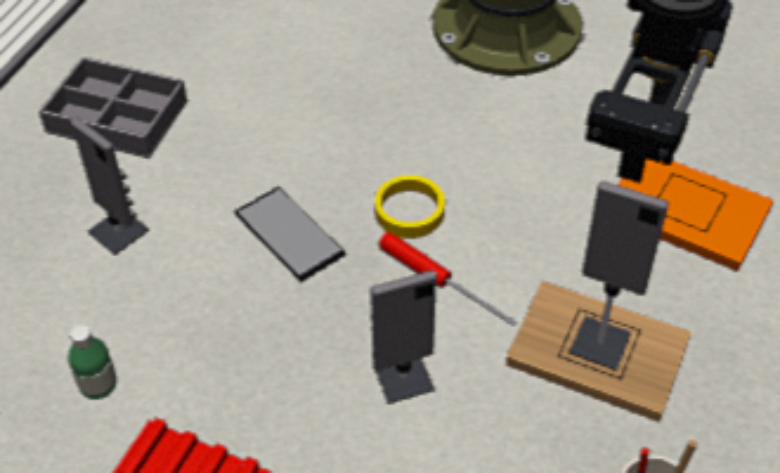

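The stand is upright in the square at (600,342), the short stands haven't moved, and the gripper is clear.

```bash
python3 -c "
from plant import *
print(finish_job())"
```

```text
the job is handed in; nothing more can be done
None
```

The tall stand is upright in the marked square on the wooden plinth, within a few millimetres of its middle and parallel to the long sides; both short stands look unmoved, and the job was handed in at about 13 s with no verdict returned.

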